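# Lock the bean bin with its curved pin

## Task

Lock the coffee bean bin: pick up the curved pin by its black handle and thread its bent rod through the brass eye on the bin's lid, swinging it along its own arc without forcing it. Feed it in until the red collar meets the rubber buffer in front of the eye, press it home there with a light, steady push for about a second (as on a doorbell, about 10 N, never hard), then let go and leave the pin lying flat on the lid, threaded through the eye, with everything else on the counter left as it was.

Things in the scene. Friction and masses are not known exactly. Their poses are not given: they have to be found in the camera images.
- pin: Curved locking pin, about 150 g, standing on its foot. Origin: centre of the foot's underside, z up. Black upright handle: foot 36 (x) x 30 (y) x 8 mm, above it a grip 30 (x) x 16 mm (y) up to 58 mm; pinch it across y. A light-grey rod, 8.4 mm thick, runs from the handle in a level arc of radius 65 mm, centreline 20 mm above the origin, through the red collar to the free tip.
- pin_centre (a point): Centre of the pin's arc: 65 mm along +y from the pin's origin, 20 mm above it. A point of the arc at angle t from the handle has, in the pin's frame, x = 65 sin t, y = 65 - 65 cos t (mm): collar's front face at t = 0.4615 rad, tip at t = 1.815. The handle lies on the same circle. The pin goes in by turning counter-clockwise (from above) about this point, tip first.
- pin_grip (a point): Middle of the pin's grip: 38 mm above the pin's origin, between its two flat sides, 16 mm apart.
- pin_tip (a point): Centre of the round free end of the pin's rod.
- neck (a point): Point on the rod's centreline 24 mm of arc ahead of the red collar's front face (t = 0.831 rad); it lies in or next to the eye when the pin is home.
- collar: Red round collar on the rod, 32 mm across, 6 mm thick, rigid with the pin. Origin: centre of its front face; x = the way that face looks (along the rod, towards the tip). Pressing it on the buffer with 7 to 12 N is a good push; more than 15 N on it, or 25 N between pin and eye, is too hard.
- bin: Steel bean bin, 230 x 230 mm, 60 mm high, fixed to the counter, its lid shut and level. Origin: centre of its underside, z up. The brass eye stands on the lid at +x, with a black rubber buffer (a low fork) just before it on the -y side.
- lid_centre (a point): Middle of the lid's top, 60 mm above the counter. With the pin's arc centre straight above it and its foot on the lid, the rod swings through the eye's centre, moving towards +y there. The buffer's face stands 14 to 34 mm of arc before the eye, set differently each time and not measured: find it by feel. It yields 1 mm for every 8 N, at most 5 mm, and springs back.
- eye: The eye, an upright brass ring on the lid, fixed; origin: centre of its hole. Hole 12 mm, round bar 8 mm thick, 28 mm across outside; hole axis along y of the bin. 65 mm along +x from the bin's origin, 20 mm above the lid. Axes as the bin's. Before it the buffer's two posts, 34 mm high, 38 mm over both, leave a 20 mm gap, open above, that lets the rod through but not the collar.
- pitcher: Bystander: steel milk pitcher with a handle, 100 mm high, 74 mm across. Origin at its underside.
- cup: Bystander: white cup, 60 mm high, 80 mm across. Origin at its underside.
- tamper: Bystander: steel coffee tamper, 90 mm high, 58 mm across. Origin at its underside.
- syrup: Bystander: amber jar, 160 mm high, 66 mm across. Origin at its underside.
- spoon: Bystander: spoon lying on the counter. Origin at its middle.
- basket: Bystander: small steel filter basket, 58 mm across, 26 mm high, standing on the bin's lid in the corner away from the eye. Origin at its underside.
- spare_bolt: Bystander: straight steel bolt with grey end blocks, 90 mm long, 22 mm high; not the pin wanted. Origin at the middle of its underside.
Not all that is in view belongs to the job. Leave any blue or brown look-alike of the pin alone.

How it is judged (in metres and radians):
On the way, in this order (a step that is already met when the one before it is completed fails the run):
1. the rod's tip has come through the eye (y of pin_tip in the frame of eye between 0.01 and 0.05 m and x of pin_tip in the frame of eye between -0.03 and 0.005 m and z of pin_tip in the frame of eye between -0.012 and 0.012 m), for 0.1 s.
2. the threaded pin's collar is pressed home on the buffer with more than 5 N for 0.4 s (x of neck in the frame of eye between -0.009 and 0.006 m and y of neck in the frame of eye between -0.022 and 0.018 m and z of neck in the frame of eye between -0.006 and 0.006 m and y of pin_tip in the frame of eye above 0.035 m and x of pin_tip in the frame of eye below -0.012 m and contact force between collar and anything else above 5 N), for 0.4 s.
At the end, for the whole second after the job is handed in: The pin lies upright on the lid (within 0.1 rad), at rest and released, threaded through the eye: its neck point within 6 mm of the eye's axis outwards and in height, 9 mm inwards, and no more than 22 mm short of or 18 mm past the eye's plane along y, its tip more than 35 mm beyond the eye (x of neck in the frame of eye between -0.009 and 0.006 m and y of neck in the frame of eye between -0.022 and 0.018 m and z of neck in the frame of eye between -0.006 and 0.006 m and y of pin_tip in the frame of eye above 0.035 m and x of pin_tip in the frame of eye below -0.012 m and angle between pin's own z axis and vertical below 0.1 rad and linear speed of pin below 0.02 m/s); the robot touches nothing.
It fails at once if the collar is pressed with more than 15 N (contact force between collar and anything else above 15 N).
It fails at once if the pin is forced against the eye with more than 25 N (contact force between pin and eye above 25 N).
It fails at once if the robot pushes on the bin or its eye with more than 15 N (contact force between any of the fingers, the arm and bin above 15 N).
It fails at once if a bystander is moved more than 20 mm (distance of any of pitcher, cup, tamper, syrup, spoon, spare_bolt, basket from where it was at the start of the episode above 0.02 m).
It also fails if it takes over 72 s, if anything falls off the work surface, if the arm or the gripper's body presses on something with over 40 N, if the wrist force passes 120 N, or if a joint passes its speed limit or range.

## Robot

A 6-joint arm with a two-finger parallel gripper is mounted at the origin on the work surface. World frame = base frame: x ahead of the robot, y to its left, z up, the work surface at z = 0. Lengths are in mm, angles in degrees, forces in N, time in s.
With the tool pointing down it reaches from about 325 to 900 mm from the base axis. Payload 3.5 kg.
Tool frame: the origin (TCP) lies between the finger pads; the fingertips stand 11 mm ahead of it and the grasp point (between the pads) lies 8 mm behind it (arm.tip_reach is the distance from the TCP to the fingertips, in mm); z points along the fingers, y is the line along which they close (so a half turn about z gives the same grasp; the last joint's range is limited). The gripper opens to 85 mm and grips with 20 to 120 N. Pads are 22 mm wide; open, the fingers measure 114 mm over their backs; the gripper's body (76 mm by 85 mm) begins 54 mm behind the grasp point. The pads swing forward as they close: fully open they stand 13 mm farther back than shut.
Start: joints at [60.31, 15.837, -1.513, 72.651, 0, 84.076], TCP at [251.885, 571.993, 242.313] pointing down, gripper open.
Joint ranges: [-178.77, 178.77], [-48.84, 107.48], [-61.69, 71.31], [-111.58, 123.2], [-90, 87.43], [-180, 180]. Speed limits (degrees/s): [147.25, 147.25, 180, 180, 180, 180].

## Interface

Orientations are given as a 3x3 rotation matrix whose columns are the frame's x, y, z axes.
In Python, from rig import arm gives the robot as it stands.
- The arm moves only by the tool servo_tool, never from a script. Its arguments are lists of equal length, an entry for each row: "xyz": the shift along the world's x, y, z as a fraction of full scale, a list of three; "angular": the turn, a rotation vector about the world's x, y, z as a fraction of full scale, a list of three. In form: {"xyz": [[dx, dy, dz], ...], "angular": [[wx, wy, wz], ...]}. A call has 1 to 20 rows; each row shifts and turns the commanded pose from where the row before left it; what a row does not reach is not made up. Full scale, the value 1, is 100 mm for a shift and 90 degrees for a turn. A row lasts 1/10 s, in which the tool goes at most 50 mm and 8.59 degrees, less where a joint would pass 70% of its speed; a pose out of reach is approached as far as the arm can. A call with a number of a shift or a turn outside -1 to 1 is refused whole. A call with a gripper value outside its range is refused whole. "fingers" is the opening, from 0 (shut) to 1 (fully open), set as the call begins (left out, the last holds). The fingers move at their own pace and stop on an object; the grip force is fixed at half the most. Time passes only in rows, so rows that do not move let the fingers close. It gives the time, the measured TCP pose, the force, the opening and the grip force at its end, in the units of the state.
- arm.observe(): the state, without advancing time (a new reading comes with each control period).
- arm.get_image(name): name is "side" or "top"; returns (picture, depth): 400x640x3 uint8, blue, green, red; 400x640 float32, mm along the optical axis (not along the pixel's ray), 0 where there is no reading.
- arm.get_calibration(name): a dict with "fx", "fy", "cx", "cy" (pixels), "xyz" and "orientation" of the camera in the world. Camera axes: x right, y down, z forward; pixel columns grow to the right and rows downward; lengths in mm; the calibration is good to about 2 mm. A picture is of the moment at which its call begins. get_calibration takes no time and is no camera call.
- arm.close_job(): hands the job in; it is judged then, once.
Trained networks look in the newest picture that a camera, given by its name, has taken for a name from the list of things; names that differ only in an ending like _2 or _b are one class to them, and where a whole thing is asked for, a point or a joint stands for the part that bears it (a point fixed in the world has none). Each returns a list of dicts, best first, with "confidence" (0 to 1); they miss things now and then, are a little off and sometimes report something else, mostly with a low value. They report only what shows in the picture. A call takes as long as a camera call. They do not tell look-alikes from the thing itself.
- arm.regions_of(camera, target): "pixels" (400x640 bool, what is visible of it).
- arm.pinpoint(camera, target): "xyz" ([x, y, z] in mm, in the coordinates of the camera as it stood for that picture, good to about 4 mm: a listed point, or the origin of a listed thing).
The state is a dict: "clock": time; "q": joint angles; "qvel": joint speeds; "joint_efforts": joint torques, N m; "eef_pos": TCP position; "tcp_rot": TCP orientation; "force": force on the tool from outside, world axes, zero at the start; "moment": the same for the moment, N m; "gripper_width": finger opening in mm; "gripper_force": force on a finger pad.
Only numpy, scipy, OpenCV 4.12 (cv2) and the standard library are available. Lean on these libraries where they do the work, as an engineer would, in place of code of your own. Each camera call takes 0.05 s, during which the arm holds its last target. There are 200 camera calls.

## Working session

There is one attempt and no reset: what is moved stays moved. The work goes in short steps, Python scripts to look and compute and a tool call to move; the robot and the scene stay as the last step left them, time stands still between calls to the robot, and variables do not carry over. Pictures are saved under pics/ and viewed, at most 10 in all, crops included, and the job is handed in when it is done.

Besides the shell and the picture viewer there is one more tool, called after ">>>" in YAML: its name, and indented under it one key for each argument. servo_tool: Moves the arm, as the interface text tells. Shift numbers are shares of 100 mm and turn numbers shares of 90 degrees, none past 1 either way. Its arguments: {"type":"object","properties":{"xyz":{"type":"array","items":{"type":"array","items":{"type":"number"}}},"angular":{"type":"array","items":{"type":"array","items":{"type":"number"}}},"fingers":{"type":"number"}},"required":["xyz","angular"]}

```bash
mkdir -p pics; cat > h.py <<'E'
import numpy as np, cv2
from rig import arm
def w(cam,p):
    c=arm.get_calibration(cam); return np.array(c["orientation"])@np.array(p)+np.array(c["xyz"])
def pts(cam,d,m=None):
    c=arm.get_calibration(cam); v,u=np.nonzero((d>0) if m is None else (m&(d>0))); z=d[v,u]
    P=np.stack([(u-c["cx"])/c["fx"]*z,(v-c["cy"])/c["fy"]*z,z],1)
    return P@np.array(c["orientation"]).T+np.array(c["xyz"]),u,v
def pix(cam,P):
    c=arm.get_calibration(cam); q=np.array(c["orientation"]).T@(np.array(P)-np.array(c["xyz"]))
    return q[0]/q[2]*c["fx"]+c["cx"],q[1]/q[2]*c["fy"]+c["cy"]
E
python3 - <<'E'
from h import *
np.set_printoptions(precision=1,suppress=True)
for cam in("top","side"):
    im,d=arm.get_image(cam); cv2.imwrite(f"pics/{cam}0.png",im); np.savez(f"{cam}0.npz",im=im,d=d)
    c=arm.get_calibration(cam);print(cam,c["fx"],c["xyz"],np.array(c["orientation"]).ravel())
    for t in("pin","pin_centre","pin_tip","collar","bin","eye","lid_centre","basket"):
        print(t,[(np.round(r["confidence"],2),w(cam,r["xyz"])) for r in arm.pinpoint(cam,t)])
print(arm.observe()["clock"],arm.observe()["tcp_rot"],arm.observe()["force"])
E
```

```text
top 391.7991517044207 [ 390.    14.6 1111.4] [ 0.  -1.   0.1 -1.  -0.   0.  -0.  -0.1 -1. ]
pin [(np.float64(0.85), array([ 478.3, -216. ,   -0.2])), (np.float64(0.66), array([544.3, -38.9,  -2.5])), (np.float64(0.61), array([ 168.3, -320.1,   -2.7])), (np.float64(0.53), array([ 369.4, -263.2,    0.7]))]
pin_centre []
pin_tip [(np.float64(0.84), array([ 517. , -132.7,   18.4])), (np.float64(0.7), array([ 571.9, -174.2,   18.9])), (np.float64(0.62), array([ 321. , -173.5,   19. ]))]
collar [(np.float64(0.57), array([ 188.3, -341.5,   17.1])), (np.float64(0.47), array([ 377.5, -231.7,   23.3])), (np.float64(0.46), array([ 505.8, -226.8,   19.3])), (np.float64(0.37), array([523.5, -56.9,  18.6]))]
bin [(np.float64(0.77), array([585.3, 156. ,   2.4])), (np.float64(0.55), array([580.3, 158.5,  58.3]))]
eye [(np.float64(0.49), array([647.3, 161.6,  77.8]))]
lid_centre [(np.float64(0.97), array([580.6, 157.5,  60.2]))]
basket [(np.float64(0.7), array([511.6, 213.4,  59.8]))]
side 432.01726794685993 [-147.7 -810.3  856.8] [ 0.8 -0.3  0.5 -0.6 -0.5  0.6  0.  -0.8 -0.6]
pin [(np.float64(0.76),
[... 602 characters left out ...]
ay([ 319.5, -176.1,   20.1])), (np.float64(0.43), array([585.5, 152.5,   0.1]))]
collar [(np.float64(0.59), array([ 505.1, -229.9,   17.7])), (np.float64(0.55), array([527.5, -56. ,  22.8])), (np.float64(0.43), array([ 376.6, -234.3,   21.8])), (np.float64(0.38), array([ 188.4, -344.6,   18.8])), (np.float64(0.31), array([638.6, 433. ,  -4.8])), (np.float64(0.26), array([582.7, 152.5,   2.3]))]
bin [(np.float64(0.96), array([582. , 154.4,  -0.9]))]
eye [(np.float64(0.46), array([648. , 161.1,  76.7]))]
lid_centre [(np.float64(0.91), array([585.6, 151.3,  56.9]))]
basket [(np.float64(0.51), array([509. , 212.9,  56.9]))]
0.9 [[-0.9  0.4  0. ]
 [ 0.4  0.9  0. ]
 [-0.   0.  -1. ]] [0.1 0.  1.2]
```

View pics/top0.png

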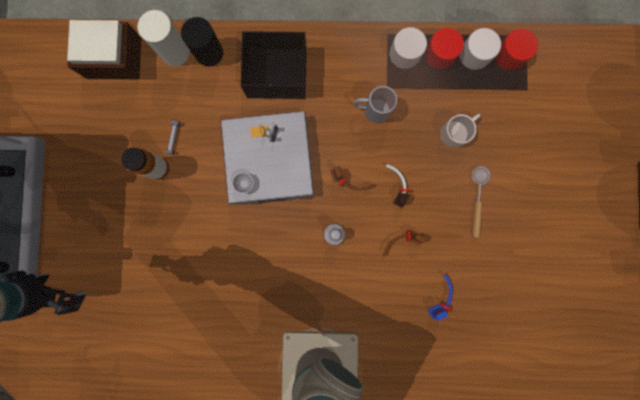

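View pics/side0.png

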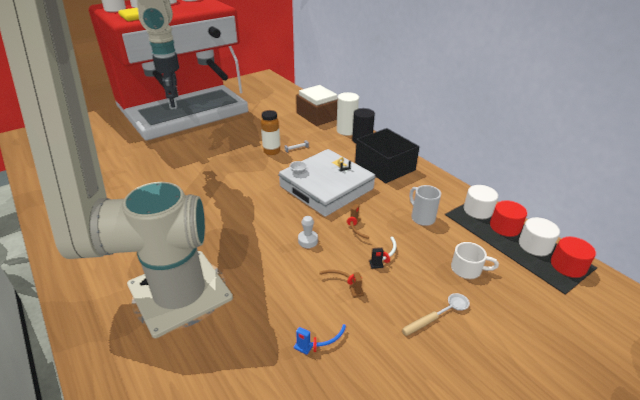

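The top view shows the black pin at about (401,198) with its tip at (388,167). The blue look-alike is at (440,312) and the brown ones are at (340,180) and (410,236). The bin is at (267,158), with the eye and buffer near (272,132). The side view agrees: black pin at (378,258), bin at (327,180). Next I'll refine the poses.

```bash
python3 - <<'E'
from h import *
np.set_printoptions(precision=2,suppress=True)
o=arm.observe();R=np.array(o["tcp_rot"]);print(np.degrees(np.arctan2(R[1],R[0])))
for cam in("top","side"):
    z=np.load(f"{cam}0.npz");im,d=z["im"],z["d"];P,u,v=pts(cam,d)
    near=(abs(P[:,0]-582)<140)&(abs(P[:,1]-155)<140)
    m=near&(abs(P[:,2]-60)<6)
    r=cv2.minAreaRect(P[m][:,:2].astype(np.float32));print(cam,"lid",r,np.median(P[m][:,2]))
    print(" counter z",np.median(P[(abs(P[:,2])<10)][:,2]))
    hsv=cv2.cvtColor(im,cv2.COLOR_BGR2HSV)[v,u]
    e=near&(hsv[:,1]>130)&(hsv[:,0]>10)&(hsv[:,0]<32)&(P[:,2]>66)
    print(" brass",e.sum(),P[e].mean(0),P[e].min(0),P[e].max(0))
    b=near&(hsv[:,2]<70)&(P[:,2]>64)&(P[:,0]>610);print(" buf",b.sum(),P[b].mean(0),P[b].min(0),P[b].max(0))
    n=(abs(P[:,0]-525)<75)&(abs(P[:,1]+205)<55)
    g=n&(hsv[:,2]<70)&(P[:,2]>50);print(" griptop",g.sum(),P[g].mean(0),cv2.minAreaRect(P[g][:,:2].astype(np.float32)) if g.any() else 0)
    c=n&(hsv[:,1]>150)&((hsv[:,0]<6)|(hsv[:,0]>174))&(P[:,2]>10);print(" collar",c.sum(),P[c].mean(0))
    k=n&(hsv[:,1]<60)&(hsv[:,2]>100)&(P[:,2]>12)&(P[:,2]<30)
    Q=P[k];print(" rod",k.sum(),Q.mean(0),Q[Q[:,0].argmax()])
    A=np.c_[2*Q[:,:2],np.ones(len(Q))];s=np.linalg.lstsq(A,(Q[:,:2]**2).sum(1),rcond=None)[0];print(" circ",s[:2],np.sqrt(s[2]+s[0]**2+s[1]**2))
    x,y=[int(a) for a in pix(cam,[620,150,80])];cr=im[y-35:y+35,x-45:x+45]
    x,y=[int(a) for a in pix(cam,[525,-205,20])];c2=im[y-35:y+35,x-45:x+45]
    cv2.imwrite(f"pics/z{cam}.png",cv2.resize(np.hstack([cr,c2]),None,fx=4.4,fy=4.4,interpolation=cv2.INTER_CUBIC))
E
python3 -c "
import cv2,numpy as np
a=cv2.imread('pics/ztop.png');b=cv2.imread('pics/zside.png');cv2.imwrite('pics/z.png',cv2.resize(np.vstack([a,b]),(771,600)))"
```

```text
[156.23  66.23  46.74]
top lid ((580.3877563476562, 155.650634765625), (235.21469116210938, 230.22496032714844), 7.108129501342773) 59.24830845363908
 counter z -0.9335430219452974
 brass 26 [646.23 162.77  91.11] [635.26 159.78  82.98] [658.32 166.22  95.76]
 buf 32 [641.45 133.21  81.77] [624.43 127.04  64.55] [657.51 138.75  96.24]
 griptop 61 [ 475.15 -217.44   56.55] ((475.9488830566406, -217.9038543701172), (15.047433853149414, 29.37813377380371), 64.38406372070312)
 collar 26 [ 496.82 -221.26   32.89]
 rod 98 [ 542.39 -209.28   21.71] [ 572.46 -183.2    19.62]
 circ [ 513.49 -170.34] 55.074424867781744
side lid ((583.1190185546875, 153.357177734375), (235.80996704101562, 234.968994140625), 8.347360610961914) 59.990046545898394
 counter z 0.04094379694072359
 brass 18 [638.36 154.97  81.44] [623.91 132.39  66.87] [655.21 163.6   94.56]
 buf 23 [642.85 131.43  73.25] [628.72 123.61  64.25] [660.49 136.68  89.89]
 griptop 36 [ 472.9  -222.63   56.44] ((474.0299987792969, -222.69944763183594), (11.233500480651855, 26.247175216674805), 66.70441436767578)
 collar 62 [ 491.79 -231.46   33.27]
 rod 67 [ 539.16 -213.2    23.26] [ 570.31 -179.18   22.22]
 circ [ 508.5  -170.04] 59.89183797329162
```

View pics/z.png

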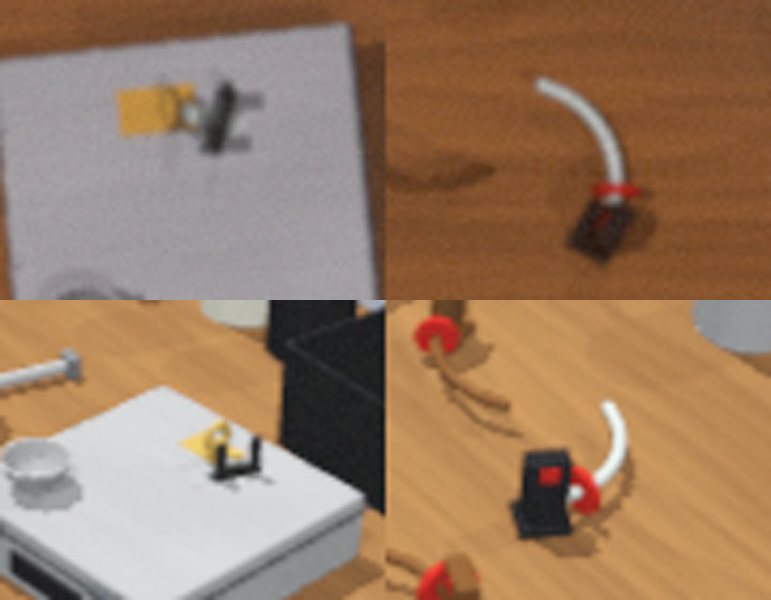

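>>> servo_tool:
  xyz:
    - [0.113,-0.395,-0.05]
    - [0.113,-0.395,-0.05]
    - [0.113,-0.395,-0.05]
    - [0.113,-0.395,-0.05]
    - [0.113,-0.395,-0.05]
    - [0.113,-0.395,-0.05]
    - [0.113,-0.395,-0.05]
    - [0.113,-0.395,-0.05]
    - [0.113,-0.395,-0.05]
    - [0.113,-0.395,-0.05]
    - [0.113,-0.395,-0.05]
    - [0.113,-0.395,-0.05]
    - [0.113,-0.395,-0.05]
    - [0.113,-0.395,-0.05]
    - [0.113,-0.395,-0.05]
    - [0.113,-0.395,-0.05]
    - [0.113,-0.395,-0.05]
    - [0.113,-0.395,-0.05]
    - [0.113,-0.395,-0.05]
    - [0.113,-0.395,-0.05]
  angular:
    - [0,0,-0.0018]
    - [0,0,-0.0018]
    - [0,0,-0.0018]
    - [0,0,-0.0018]
    - [0,0,-0.0018]
    - [0,0,-0.0018]
    - [0,0,-0.0018]
    - [0,0,-0.0018]
    - [0,0,-0.0018]
    - [0,0,-0.0018]
    - [0,0,-0.0018]
    - [0,0,-0.0018]
    - [0,0,-0.0018]
    - [0,0,-0.0018]
    - [0,0,-0.0018]
    - [0,0,-0.0018]
    - [0,0,-0.0018]
    - [0,0,-0.0018]
    - [0,0,-0.0018]
    - [0,0,-0.0018]
  fingers: 0.75

```text
clock: 2.9
eef_pos: [478.2, -219.9, 142.3]
tcp_rot: [[-0.891, 0.455, 0.001], [0.455, 0.891, -0.0], [-0.001, 0.0, -1.0]]
force: [-0.5, 0.4, 0.0]
gripper_width: 64.1
gripper_force: 0.0
```

```bash
python3 - <<'E'
from h import *
np.set_printoptions(precision=2,suppress=True)
o=arm.observe();R=np.array(o["tcp_rot"]);print(o["clock"],o["eef_pos"],R.ravel(),o["gripper_width"],o["q"],o["force"])
# lid edges, from colour
z=np.load("top0.npz");im=z["im"];hsv=cv2.cvtColor(im,cv2.COLOR_BGR2HSV)
c=arm.get_calibration("top");Rc=np.array(c["orientation"]);t=np.array(c["xyz"])
m=(hsv[...,1]<70)&(hsv[...,2]>90);m[:,:215]=0;m[:,325:]=0;m[:100]=0;m[210:]=0
cn=max(cv2.findContours(m.astype(np.uint8),cv2.RETR_EXTERNAL,cv2.CHAIN_APPROX_NONE)[0],key=cv2.contourArea)[:,0].astype(float)
q=np.c_[(cn[:,0]-c["cx"])/c["fx"],(cn[:,1]-c["cy"])/c["fy"],np.ones(len(cn))]@Rc.T
P=(t+q*((60-t[2])/q[:,2])[:,None])[:,:2]
print("lid",cv2.minAreaRect(P.astype(np.float32)))
a=np.radians(6);L=(P-[581,155.5])@np.array([[np.cos(a),-np.sin(a)],[np.sin(a),np.cos(a)]])
for i,s in((0,1),(0,-1),(1,1),(1,-1)):
    k=(s*L[:,i]>100)&(abs(L[:,1-i])<85)
    for _ in range(3):
        f=np.polyfit(L[k,1-i],L[k,i],1);k&=abs(np.polyval(f,L[:,1-i])-L[:,i])<2.5
    print(i,s,k.sum(),f[1],np.degrees(np.arctan(f[0])))
E
```

```text
2.9 [ 478.21 -219.9   142.28] [-0.89  0.45  0.    0.45  0.89 -0.   -0.    0.   -1.  ] 64.12485107536713 [-31.74  10.21 -21.39  58.36   0.01  -4.7 ] [-0.45  0.37  0.01]
lid ((583.1144409179688, 156.37838745117188), (231.53623962402344, 231.3892822265625), 7.2416839599609375)
0 1 62 116.6080277637869 -1.0504745429855702
0 -1 63 -111.42003268870582 -0.7679724868873155
1 1 62 114.76106828399423 0.9621260387603005
1 -1 61 -113.35962541861029 1.2669675369764701
```

>>> servo_tool:
  xyz:
    - [-0.001,0.003,-0.14]
    - [-0.001,0.003,-0.14]
    - [-0.001,0.003,-0.14]
    - [-0.001,0.003,-0.14]
    - [-0.001,0.003,-0.14]
    - [-0.001,0.003,-0.14]
    - [0,0.002,-0.14]
    - [0,0,-0.14]
    - [0,0,0]
  angular:
    - [0,0,0]
    - [0,0,0]
    - [0,0,0]
    - [0,0,0]
    - [0,0,0]
    - [0,0,0]
    - [0,0,0]
    - [0,0,0]
    - [0,0,0]

```text
clock: 3.8
eef_pos: [475.8, -215.1, 28.7]
tcp_rot: [[-0.891, 0.454, -0.003], [0.454, 0.891, 0.002], [0.004, 0.0, -1.0]]
force: [-0.2, 0.1, -0.3]
gripper_width: 64.1
gripper_force: 0.0
```

>>> servo_tool:
  xyz:
    - [0,0,0]
    - [0,0,0]
    - [0,0,0]
    - [0,0,0]
    - [0,0,0]
    - [0,0,0]
    - [0,0,0]
    - [0,0,0]
    - [0,0,0]
    - [0,0,0]
  angular:
    - [0,0,0]
    - [0,0,0]
    - [0,0,0]
    - [0,0,0]
    - [0,0,0]
    - [0,0,0]
    - [0,0,0]
    - [0,0,0]
    - [0,0,0]
    - [0,0,0]
  fingers: 0

```text
clock: 4.8
eef_pos: [478.1, -216.9, 31.4]
tcp_rot: [[-0.891, 0.454, 0.001], [0.454, 0.891, -0.002], [-0.002, -0.001, -1.0]]
force: [-1.4, -1.5, 6.3]
gripper_width: 15.5
gripper_force: 59.3
```

>>> servo_tool:
  xyz:
    - [0,0,0.1]
    - [0,0,0.25]
    - [0,0,0.3]
    - [0,0,0.3]
    - [0,0,0.3]
    - [0.034,0.246,0]
    - [0.034,0.246,0]
    - [0.034,0.246,0]
    - [0.034,0.246,0]
    - [0.034,0.246,0]
    - [0.034,0.246,0]
    - [0.034,0.246,0]
    - [0.034,0.246,0]
    - [0.034,0.246,0]
    - [0.034,0.246,0]
    - [0.034,0.246,0]
    - [0.034,0.246,0]
    - [0.034,0.246,0]
    - [0.034,0.246,0]
  angular:
    - [0,0,0]
    - [0,0,0]
    - [0,0,0]
    - [0,0,0]
    - [0,0,0]
    - [0,0,-0.0294]
    - [0,0,-0.0294]
    - [0,0,-0.0294]
    - [0,0,-0.0294]
    - [0,0,-0.0294]
    - [0,0,-0.0294]
    - [0,0,-0.0294]
    - [0,0,-0.0294]
    - [0,0,-0.0294]
    - [0,0,-0.0294]
    - [0,0,-0.0294]
    - [0,0,-0.0294]
    - [0,0,-0.0294]
    - [0,0,-0.0294]

```text
clock: 6.7
eef_pos: [523.9, 129.7, 155.0]
tcp_rot: [[-0.436, 0.9, -0.002], [0.9, 0.436, 0.001], [0.002, -0.001, -1.0]]
force: [0.3, 0.8, -1.9]
gripper_width: 15.7
gripper_force: 58.7
```

>>> servo_tool:
  xyz:
    - [0,0,-0.2]
    - [0,0,-0.1]
    - [0,0,0]
    - [0,0,0]
    - [0,0,0]
  angular:
    - [0,0,0]
    - [0,0,0]
    - [0,0,0]
    - [0,0,0]
    - [0,0,0]

```text
clock: 7.2
eef_pos: [525.2, 128.0, 125.9]
tcp_rot: [[-0.437, 0.9, 0.001], [0.9, 0.437, 0.0], [-0.0, 0.001, -1.0]]
force: [1.3, 0.1, -1.6]
gripper_width: 15.1
gripper_force: 58.8
```

```bash
python3 - <<'E'
from h import *
np.set_printoptions(precision=2,suppress=True)
o=arm.observe();R=np.array(o["tcp_rot"]);print(o["clock"],o["eef_pos"],R.ravel(),o["gripper_width"],o["q"],o["force"])
T=[]
for cam in("top","side"):
    im,d=arm.get_image(cam); np.savez(f"{cam}1.npz",im=im,d=d)
    for t in("pin","pin_tip","collar","eye","lid_centre"):
        print(cam,t,[(np.round(r["confidence"],2),w(cam,r["xyz"])) for r in arm.pinpoint(cam,t) if w(cam,r["xyz"])[1]>0])
    x,y=[int(a) for a in pix(cam,[590,140,100])];T.append(cv2.resize(im[y-45:y+45,x-60:x+60],None,fx=5,fy=5,interpolation=cv2.INTER_CUBIC)[:300 if 0 else 450])
cv2.imwrite("pics/c1.png",cv2.resize(np.hstack(T),(800,300)))
E
```

```text
7.2 [525.21 128.02 125.89] [-0.44  0.9   0.    0.9   0.44  0.   -0.    0.   -1.  ] 15.089925548103784 [  6.84  12.5  -20.75  56.71   0.01  70.94] [ 1.32  0.09 -1.65]
top pin [(np.float64(0.64), array([524.57, 133.44,  96.38]))]
top pin_tip [(np.float64(0.7), array([623.6 , 108.78, 111.17]))]
top collar []
top eye []
top lid_centre [(np.float64(0.61), array([580.85, 157.98,  60.01]))]
side pin [(np.float64(0.63), array([529.52, 131.28,  96.33]))]
side pin_tip [(np.float64(0.46), array([628.42, 107.97, 113.31])), (np.float64(0.25), array([527.28, 126.36, 133.  ]))]
side collar [(np.float64(0.45), array([546.68, 104.14, 110.96]))]
side eye [(np.float64(0.51), array([650.63, 161.51,  78.36])), (np.float64(0.47), array([582.94, 151.67,   2.13]))]
side lid_centre [(np.float64(0.83), array([586.1 , 150.85,  59.23]))]
```

View pics/c1.png

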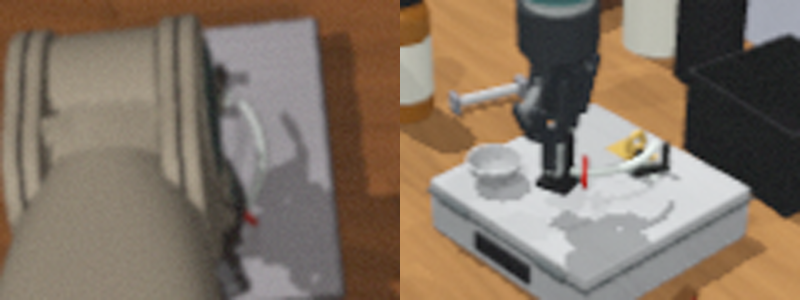

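```bash
cat > fit.py <<'E'
from h import *
from scipy.optimize import least_squares
def back(cam,u,v,z):
    c=arm.get_calibration(cam);Rc=np.array(c["orientation"]);t=np.array(c["xyz"])
    q=np.c_[(u-c["cx"])/c["fx"],(v-c["cy"])/c["fy"],np.ones(len(u))]@Rc.T
    return (t+q*((z-t[2])/q[:,2])[:,None])[:,:2]
def lid(cam,im,d):
    P,u,v=pts(cam,d);z=(abs(P[:,2]-60)<25)&(abs(P[:,0]-583)<150)&(abs(P[:,1]-155)<150)
    m=np.zeros(d.shape,np.uint8);h=cv2.cvtColor(im,cv2.COLOR_BGR2HSV)[v,u]
    k=z&(h[:,1]<70)&(h[:,2]>(90 if cam=="top" else 150));m[v[k],u[k]]=1
    cn=max(cv2.findContours(m,cv2.RETR_EXTERNAL,cv2.CHAIN_APPROX_NONE)[0],key=cv2.contourArea)[:,0].astype(float)
    P=back(cam,cn[:,0],cn[:,1],60)
    def f(p):
        c,s=np.cos(p[2]),np.sin(p[2]);L=(P-p[:2])@np.array([[c,-s],[s,c]]);return abs(L).max(1)-p[3]
    r=least_squares(f,[583,155,.12,114.5],loss="soft_l1",f_scale=.7)
    return r.x[0],r.x[1],np.degrees(r.x[2]),r.x[3],np.median(abs(r.fun))
E
python3 - <<'E'
from fit import *
np.set_printoptions(precision=2,suppress=True)
o=arm.observe();p=np.array(o["eef_pos"]);R=np.array(o["tcp_rot"]);ux=-R[:2,0];uy=R[:2,1];zr=p[2]-31.4+20
print("pred centre",p[:2]+65*uy,"theta",np.degrees(np.arctan2(ux[1],ux[0])))
for cam in("top","side"):
    z0=np.load(f"{cam}0.npz");print(cam,"lid",np.round(lid(cam,z0["im"],z0["d"]),2))
    z=np.load(f"{cam}1.npz");im,d=z["im"],z["d"];P,u,v=pts(cam,d);h=cv2.cvtColor(im,cv2.COLOR_BGR2HSV)[v,u].astype(int)
    L=np.c_[(P[:,:2]-p[:2])@ux,(P[:,:2]-p[:2])@uy-65];rr=np.hypot(*L.T);t=np.arctan2(L[:,0],-L[:,1])
    k=(abs(P[:,2]-zr)<9)&(h[:,2]>120)&(h[:,1]<60)&(abs(rr-65)<12)&(t>.55)&(t<2)
    B=back(cam,u[k],v[k],zr);L=np.c_[(B-p[:2])@ux,(B-p[:2])@uy-65]
    r=least_squares(lambda q:np.hypot(L[:,0]-q[0],L[:,1]-q[1])-65,[0,0])
    tt=np.arctan2(L[:,0]-r.x[0],-L[:,1]+r.x[1])
    print(cam,k.sum(),"centre offset in pin axes",r.x,"std",r.fun.std(),"world off",r.x[0]*ux+r.x[1]*uy,"t range",tt.min(),tt.max(),"z",np.median(P[k,2]))
E
```

```text
pred centre [583.32 156.85] theta -64.0493924210919
top lid [582.42 155.46   7.04 113.03   0.7 ]
top 92 centre offset in pin axes [-0.12  0.75] std 2.4205417563841523 world off [0.62 0.44] t range 0.5662078125405667 1.8629449962827542 z 116.4047797507406
side lid [579.83 150.27   6.99 113.77   1.6 ]
side 58 centre offset in pin axes [-0.07  0.28] std 3.693442333321203 world off [0.22 0.19] t range 0.575035992542832 1.9198998024085652 z 116.51184821922357
```

>>> servo_tool:
  xyz:
    - [-0.007,-0.012,-0.1]
    - [0,0,-0.1]
    - [0,0,-0.08]
    - [0,0,-0.04]
    - [0,0,0]
    - [0,0,0]
    - [0,0,0]
  angular:
    - [0,0,0]
    - [0,0,0]
    - [0,0,0]
    - [0,0,0]
    - [0,0,0]
    - [0,0,0]
    - [0,0,0]

```text
clock: 8.5
eef_pos: [524.5, 127.2, 93.6]
tcp_rot: [[-0.438, 0.899, 0.001], [0.899, 0.438, 0.0], [-0.0, 0.001, -1.0]]
force: [-0.1, 0.3, -1.7]
gripper_width: 15.4
gripper_force: 58.7
```

>>> servo_tool:
  xyz:
    - [0,0,-0.01]
    - [0,0,0]
    - [0,0,0]
  angular:
    - [0,0,0]
    - [0,0,0]
    - [0,0,0]

```text
clock: 8.8
eef_pos: [524.3, 127.2, 92.4]
tcp_rot: [[-0.438, 0.899, 0.0], [0.899, 0.438, 0.0], [-0.0, 0.0, -1.0]]
force: [-0.1, 1.7, -1.5]
gripper_width: 15.0
gripper_force: 58.7
```

>>> servo_tool:
  xyz:
    - [0,0,-0.007]
    - [0,0,0]
    - [0,0,0]
  angular:
    - [0,0,0]
    - [0,0,0]
    - [0,0,0]

```text
clock: 9.1
eef_pos: [524.2, 127.2, 91.6]
tcp_rot: [[-0.438, 0.899, -0.0], [0.899, 0.438, 0.0], [0.0, -0.0, -1.0]]
force: [-0.1, 0.2, -1.4]
gripper_width: 15.4
gripper_force: 58.7
```

>>> servo_tool:
  xyz:
    - [0,0,-0.005]
    - [0,0,0]
    - [0,0,0]
  angular:
    - [0,0,0]
    - [0,0,0]
    - [0,0,0]

```text
clock: 9.4
eef_pos: [524.2, 127.2, 91.4]
tcp_rot: [[-0.438, 0.899, 0.0], [0.899, 0.438, -0.0], [-0.0, 0.0, -1.0]]
force: [-1.5, -0.4, 1.6]
gripper_width: 15.3
gripper_force: 59.3
```

>>> servo_tool:
  xyz:
    - [0,0,-0.005]
    - [0,0,0]
    - [0,0,0]
  angular:
    - [0,0,0]
    - [0,0,0]
    - [0,0,0]

```text
clock: 9.7
eef_pos: [524.2, 127.2, 91.4]
tcp_rot: [[-0.438, 0.899, 0.0], [0.899, 0.438, 0.0], [-0.0, 0.0, -1.0]]
force: [-2.6, 0.1, 5.4]
gripper_width: 15.4
gripper_force: 59.9
```

>>> servo_tool:
  xyz:
    - [0,0,-0.004]
    - [0,0,0]
    - [0,0,0]
  angular:
    - [0,0,0]
    - [0,0,0]
    - [0,0,0]

```text
clock: 10.0
eef_pos: [524.3, 127.2, 91.4]
tcp_rot: [[-0.438, 0.899, 0.0], [0.899, 0.438, -0.0], [-0.0, 0.0, -1.0]]
force: [-3.4, -0.0, 7.5]
gripper_width: 15.5
gripper_force: 60.2
```

```bash
cat > sw.py <<'E'
import numpy as np,sys
def sw(th0,n,st):
    th=np.radians(th0+st*np.arange(n+1));p=.65*np.c_[np.sin(th),-np.cos(th)]
    c=np.round(np.diff(np.round(p,4),axis=0),4);print([[float(a),float(b),0] for a,b in c]);print([[0,0,round(st/90,5)]]*n)
if __name__=="__main__": sw(float(sys.argv[1]),int(sys.argv[2]),float(sys.argv[3]))
E
python3 sw.py -64.05 15 3
```

```text
[[0.0157, -0.0302, 0], [0.0173, -0.0294, 0], [0.0187, -0.0284, 0], [0.0202, -0.0273, 0], [0.0217, -0.0263, 0], [0.0229, -0.0251, 0], [0.0243, -0.0239, 0], [0.0255, -0.0226, 0], [0.0266, -0.0212, 0], [0.0277, -0.0198, 0], [0.0286, -0.0183, 0], [0.0296, -0.0167, 0], [0.0305, -0.0153, 0], [0.0312, -0.0136, 0], [0.0318, -0.0119, 0]]
[[0, 0, 0.03333], [0, 0, 0.03333], [0, 0, 0.03333], [0, 0, 0.03333], [0, 0, 0.03333], [0, 0, 0.03333], [0, 0, 0.03333], [0, 0, 0.03333], [0, 0, 0.03333], [0, 0, 0.03333], [0, 0, 0.03333], [0, 0, 0.03333], [0, 0, 0.03333], [0, 0, 0.03333], [0, 0, 0.03333]]
```

>>> servo_tool:
  xyz:
    - [0,0,0.014]
    - [0.0157,-0.0302,0]
    - [0.0173,-0.0294,0]
    - [0.0187,-0.0284,0]
    - [0.0202,-0.0273,0]
    - [0.0217,-0.0263,0]
    - [0.0229,-0.0251,0]
    - [0.0243,-0.0239,0]
    - [0.0255,-0.0226,0]
    - [0.0266,-0.0212,0]
    - [0.0277,-0.0198,0]
    - [0.0286,-0.0183,0]
    - [0.0296,-0.0167,0]
    - [0.0305,-0.0153,0]
    - [0.0312,-0.0136,0]
    - [0.0318,-0.0119,0]
    - [0,0,0]
    - [0,0,0]
    - [0,0,0]
  angular:
    - [0,0,0]
    - [0,0,0.03333]
    - [0,0,0.03333]
    - [0,0,0.03333]
    - [0,0,0.03333]
    - [0,0,0.03333]
    - [0,0,0.03333]
    - [0,0,0.03333]
    - [0,0,0.03333]
    - [0,0,0.03333]
    - [0,0,0.03333]
    - [0,0,0.03333]
    - [0,0,0.03333]
    - [0,0,0.03333]
    - [0,0,0.03333]
    - [0,0,0.03333]
    - [0,0,0]
    - [0,0,0]
    - [0,0,0]

```text
clock: 11.9
eef_pos: [561.5, 94.1, 91.5]
tcp_rot: [[-0.945, 0.327, 0.0], [0.327, 0.945, -0.0], [-0.0, -0.0, -1.0]]
force: [-0.2, -1.0, 0.2]
gripper_width: 15.4
gripper_force: 58.9
```

```bash
python3 - <<'E'
from fit import *
np.set_printoptions(precision=2,suppress=True)
o=arm.observe();p=np.array(o["eef_pos"]);R=np.array(o["tcp_rot"]);th=np.arctan2(R[0,1]*-1,R[1,1]);print(o["clock"],p,np.degrees(th),"centre",p[:2]+65*R[:2,1],o["force"],o["gripper_width"])
T=[]
for cam in("top","side"):
    im,d=arm.get_image(cam); np.savez(f"{cam}2.npz",im=im,d=d)
    for t in("pin_tip","eye"):
        print(cam,t,[(np.round(r["confidence"],2),w(cam,r["xyz"])) for r in arm.pinpoint(cam,t) if w(cam,r["xyz"])[1]>0])
    x,y=[int(a) for a in pix(cam,[640,150,80])];T.append(cv2.resize(im[y-30:y+30,x-20:x+20],(400,600),interpolation=cv2.INTER_CUBIC))
cv2.imwrite("pics/c2.png",np.hstack(T))
E
```

```text
11.9 [561.49  94.15  91.45] -19.09888537034526 centre [582.76 155.57] [-0.15 -0.95  0.18] 15.42156040740045
top pin_tip []
top eye []
side pin_tip [(np.float64(0.74), array([652.8 , 147.87,  79.81]))]
side eye []
```

View pics/c2.png

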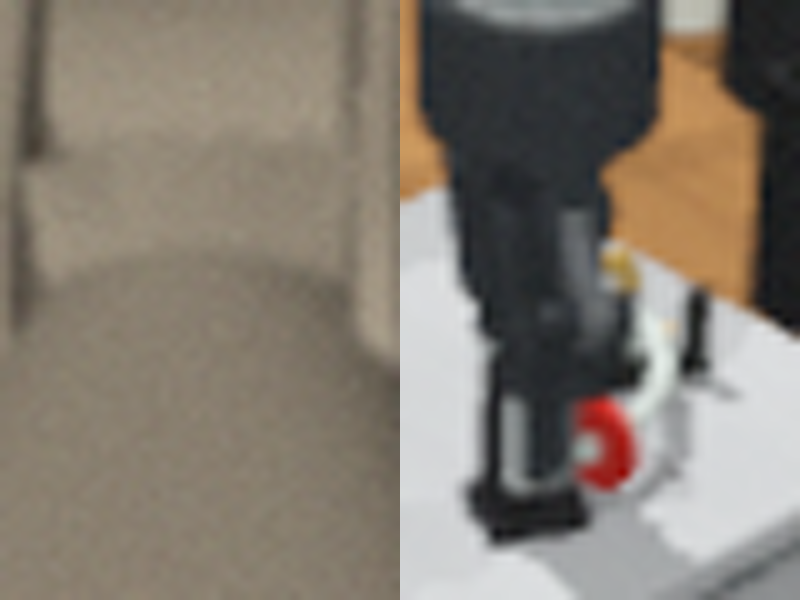

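```bash
python3 sw.py -19.1 20 1.5
```

```text
[[0.0162, -0.0054, 0], [0.0162, -0.0049, 0], [0.0165, -0.0045, 0], [0.0165, -0.0041, 0], [0.0166, -0.0036, 0], [0.0167, -0.0032, 0], [0.0168, -0.0028, 0], [0.0169, -0.0023, 0], [0.0169, -0.0019, 0], [0.0169, -0.0014, 0], [0.017, -0.001, 0], [0.017, -0.0006, 0], [0.017, -0.0001, 0], [0.0171, 0.0004, 0], [0.0169, 0.0007, 0], [0.017, 0.0013, 0], [0.017, 0.0017, 0], [0.0168, 0.0021, 0], [0.0169, 0.0025, 0], [0.0167, 0.003, 0]]
[[0, 0, 0.01667], [0, 0, 0.01667], [0, 0, 0.01667], [0, 0, 0.01667], [0, 0, 0.01667], [0, 0, 0.01667], [0, 0, 0.01667], [0, 0, 0.01667], [0, 0, 0.01667], [0, 0, 0.01667], [0, 0, 0.01667], [0, 0, 0.01667], [0, 0, 0.01667], [0, 0, 0.01667], [0, 0, 0.01667], [0, 0, 0.01667], [0, 0, 0.01667], [0, 0, 0.01667], [0, 0, 0.01667], [0, 0, 0.01667]]
```

>>> servo_tool:
  xyz:
    - [0.0162,-0.0054,0]
    - [0.0162,-0.0049,0]
    - [0.0165,-0.0045,0]
    - [0.0165,-0.0041,0]
    - [0,0,0]
    - [0,0,0]
  angular:
    - [0,0,0.01667]
    - [0,0,0.01667]
    - [0,0,0.01667]
    - [0,0,0.01667]
    - [0,0,0]
    - [0,0,0]

```text
clock: 12.8
eef_pos: [568.0, 92.3, 91.5]
tcp_rot: [[-0.974, 0.226, -0.0], [0.226, 0.974, 0.0], [0.0, -0.0, -1.0]]
force: [-0.5, 0.1, -1.0]
gripper_width: 15.6
gripper_force: 58.8
```

>>> servo_tool:
  xyz:
    - [0.0166,-0.0036,0]
    - [0,0,0]
    - [0,0,0]
  angular:
    - [0,0,0.01667]
    - [0,0,0]
    - [0,0,0]

```text
clock: 13.1
eef_pos: [569.7, 91.9, 91.6]
tcp_rot: [[-0.98, 0.2, 0.0], [0.2, 0.98, 0.0], [-0.0, 0.0, -1.0]]
force: [-0.3, 0.8, -1.6]
gripper_width: 15.3
gripper_force: 58.8
```

>>> servo_tool:
  xyz:
    - [0.0167,-0.0032,0]
    - [0,0,0]
    - [0,0,0]
  angular:
    - [0,0,0.01667]
    - [0,0,0]
    - [0,0,0]

```text
clock: 13.4
eef_pos: [571.4, 91.6, 91.6]
tcp_rot: [[-0.985, 0.175, 0.0], [0.175, 0.985, 0.0], [-0.0, 0.0, -1.0]]
force: [0.4, -0.2, -1.4]
gripper_width: 15.3
gripper_force: 58.8
```

>>> servo_tool:
  xyz:
    - [0.0168,-0.0028,0]
    - [0,0,0]
    - [0,0,0]
  angular:
    - [0,0,0.01667]
    - [0,0,0]
    - [0,0,0]

```text
clock: 13.7
eef_pos: [573.0, 91.3, 91.6]
tcp_rot: [[-0.989, 0.149, 0.0], [0.149, 0.989, 0.0], [-0.0, 0.0, -1.0]]
force: [-0.6, -0.8, -1.2]
gripper_width: 15.3
gripper_force: 58.8
```

>>> servo_tool:
  xyz:
    - [0.0169,-0.0023,0]
    - [0,0,0]
    - [0,0,0]
  angular:
    - [0,0,0.01667]
    - [0,0,0]
    - [0,0,0]

```text
clock: 14.0
eef_pos: [574.7, 91.1, 91.6]
tcp_rot: [[-0.992, 0.123, 0.0], [0.123, 0.992, -0.0], [-0.0, -0.0, -1.0]]
force: [0.5, 0.2, -0.5]
gripper_width: 15.2
gripper_force: 58.7
```

>>> servo_tool:
  xyz:
    - [0.0169,-0.0019,0]
    - [0,0,0]
    - [0,0,0]
  angular:
    - [0,0,0.01667]
    - [0,0,0]
    - [0,0,0]

```text
clock: 14.3
eef_pos: [576.4, 90.9, 91.6]
tcp_rot: [[-0.995, 0.097, 0.0], [0.097, 0.995, 0.0], [-0.0, 0.0, -1.0]]
force: [-0.0, -0.6, -2.8]
gripper_width: 15.3
gripper_force: 58.7
```

>>> servo_tool:
  xyz:
    - [0.0169,-0.0014,0]
    - [0.017,-0.001,0]
    - [0,0,0]
    - [0,0,0]
  angular:
    - [0,0,0.01667]
    - [0,0,0.01667]
    - [0,0,0]
    - [0,0,0]

```text
clock: 14.7
eef_pos: [579.8, 90.7, 91.6]
tcp_rot: [[-0.999, 0.045, -0.0], [0.045, 0.999, 0.0], [0.0, 0.0, -1.0]]
force: [1.6, -0.8, -1.3]
gripper_width: 15.3
gripper_force: 58.7
```

>>> servo_tool:
  xyz:
    - [0.017,-0.0006,0]
    - [0.017,-0.0001,0]
    - [0,0,0]
    - [0,0,0]
  angular:
    - [0,0,0.01667]
    - [0,0,0.01667]
    - [0,0,0]
    - [0,0,0]

```text
clock: 15.1
eef_pos: [583.2, 90.6, 91.6]
tcp_rot: [[-1.0, -0.008, 0.0], [-0.008, 1.0, 0.0], [-0.0, 0.0, -1.0]]
force: [0.9, 0.0, -1.6]
gripper_width: 15.3
gripper_force: 58.7
```

```bash
python3 sw.py 0.4 12 3; python3 sw.py 36.4 20 1
```

```text
[[0.034, 0.0011, 0], [0.034, 0.003, 0], [0.0337, 0.0046, 0], [0.0334, 0.0065, 0], [0.033, 0.0081, 0], [0.0326, 0.0099, 0], [0.032, 0.0116, 0], [0.0313, 0.0133, 0], [0.0306, 0.0148, 0], [0.0298, 0.0165, 0], [0.0289, 0.0179, 0], [0.0279, 0.0195, 0]]
[[0, 0, 0.03333], [0, 0, 0.03333], [0, 0, 0.03333], [0, 0, 0.03333], [0, 0, 0.03333], [0, 0, 0.03333], [0, 0, 0.03333], [0, 0, 0.03333], [0, 0, 0.03333], [0, 0, 0.03333], [0, 0, 0.03333], [0, 0, 0.03333]]
[[0.0091, 0.0068, 0], [0.0089, 0.007, 0], [0.0089, 0.0071, 0], [0.0087, 0.0073, 0], [0.0086, 0.0074, 0], [0.0084, 0.0076, 0], [0.0083, 0.0077, 0], [0.0082, 0.0079, 0], [0.008, 0.008, 0], [0.0079, 0.0081, 0], [0.0078, 0.0083, 0], [0.0076, 0.0084, 0], [0.0074, 0.0086, 0], [0.0073, 0.0087, 0], [0.0072, 0.0088, 0], [0.007, 0.0089, 0], [0.0068, 0.0091, 0], [0.0067, 0.0091, 0], [0.0065, 0.0093, 0], [0.0064, 0.0094, 0]]
[[0, 0, 0.01111], [0, 0, 0.01111], [0, 0, 0.01111], [0, 0, 0.01111], [0, 0, 0.01111], [0, 0, 0.01111], [0, 0, 0.01111], [0, 0, 0.01111], [0, 0, 0.01111], [0, 0, 0.01111], [0, 0, 0.01111], [0, 0, 0.01111], [0, 0, 0.01111], [0, 0, 0.01111], [0, 0, 0.01111], [0, 0, 0.01111], [0, 0, 0.01111], [0, 0, 0.01111], [0, 0, 0.01111], [0, 0, 0.01111]]
```

>>> servo_tool:
  xyz:
    - [0.034,0.0011,0]
    - [0.034,0.003,0]
    - [0.0337,0.0046,0]
    - [0.0334,0.0065,0]
    - [0,0,0]
    - [0,0,0]
  angular:
    - [0,0,0.03333]
    - [0,0,0.03333]
    - [0,0,0.03333]
    - [0,0,0.03333]
    - [0,0,0]
    - [0,0,0]

```text
clock: 15.7
eef_pos: [596.5, 92.1, 91.6]
tcp_rot: [[-0.977, -0.214, -0.0], [-0.214, 0.977, -0.0], [0.0, -0.0, -1.0]]
force: [0.9, 0.0, -2.1]
gripper_width: 15.1
gripper_force: 58.8
```

>>> servo_tool:
  xyz:
    - [0.033,0.0081,0]
    - [0.0326,0.0099,0]
    - [0.032,0.0116,0]
    - [0.0313,0.0133,0]
    - [0,0,0]
    - [0,0,0]
  angular:
    - [0,0,0.03333]
    - [0,0,0.03333]
    - [0,0,0.03333]
    - [0,0,0.03333]
    - [0,0,0]
    - [0,0,0]

```text
clock: 16.3
eef_pos: [609.2, 96.4, 91.5]
tcp_rot: [[-0.911, -0.412, -0.0], [-0.412, 0.911, -0.0], [0.0, 0.0, -1.0]]
force: [0.5, -0.4, -1.0]
gripper_width: 15.1
gripper_force: 58.7
```

```bash
python3 - <<'E'
from fit import *
np.set_printoptions(precision=2,suppress=True)
o=arm.observe();p=np.array(o["eef_pos"]);R=np.array(o["tcp_rot"]);th=np.arctan2(R[0,1]*-1,R[1,1]);print(o["clock"],p,np.degrees(th),"centre",p[:2]+65*R[:2,1],o["force"],o["moment"])
T=[]
for cam in("top","side"):
    im,d=arm.get_image(cam); np.savez(f"{cam}3.npz",im=im,d=d)
    x,y=[int(a) for a in pix(cam,[640,150,80])];T.append(cv2.resize(im[y-30:y+30,x-20:x+20],(400,600),interpolation=cv2.INTER_CUBIC))
cv2.imwrite("pics/c3.png",np.hstack(T))
E
```

```text
16.3 [609.22  96.37  91.53] 24.361507221059703 centre [582.4  155.58] [ 0.54 -0.43 -1.04] [-0.   -0.01  0.06]
```

View pics/c3.png

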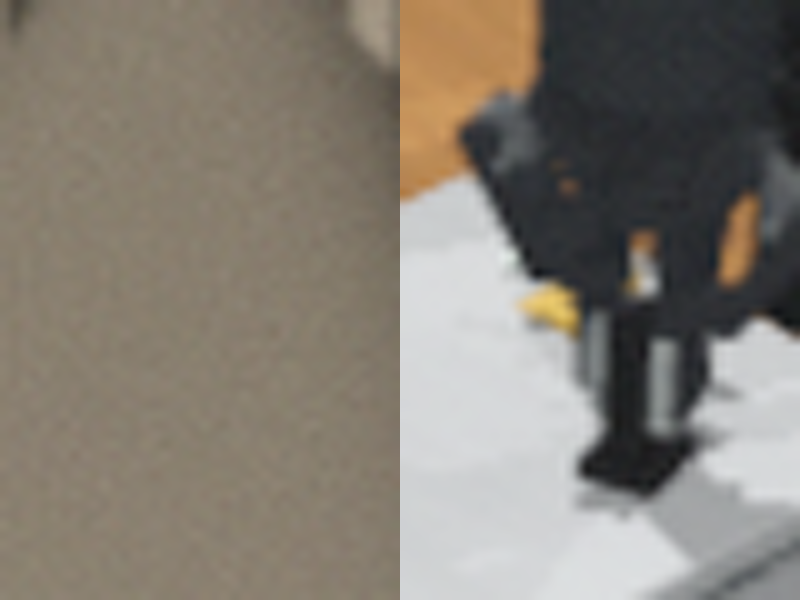

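>>> servo_tool:
  xyz:
    - [0.0306,0.0148,0]
    - [0.0298,0.0165,0]
    - [0,0,0]
    - [0,0,0]
  angular:
    - [0,0,0.03333]
    - [0,0,0.03333]
    - [0,0,0]
    - [0,0,0]

```text
clock: 16.8
eef_pos: [615.3, 99.5, 91.5]
tcp_rot: [[-0.863, -0.505, -0.0], [-0.505, 0.863, -0.0], [0.0, 0.0, -1.0]]
force: [-0.1, -0.1, -2.1]
gripper_width: 15.0
gripper_force: 58.7
```

>>> servo_tool:
  xyz:
    - [0.0146,0.009,0]
    - [0.0143,0.0089,0]
    - [0,0,0]
    - [0,0,0]
  angular:
    - [0,0,0.01667]
    - [0,0,0.01667]
    - [0,0,0]
    - [0,0,0]

```text
clock: 17.2
eef_pos: [618.5, 101.4, 91.6]
tcp_rot: [[-0.834, -0.551, -0.0], [-0.551, 0.834, -0.0], [0.0, 0.0, -1.0]]
force: [-0.3, -0.6, -1.7]
gripper_width: 15.1
gripper_force: 58.7
```

>>> servo_tool:
  xyz:
    - [0.0139,0.0098,0]
    - [0.0,0.0,0]
    - [0,0,0]
  angular:
    - [0,0,0.01667]
    - [0,0,0]
    - [0,0,0]

```text
clock: 17.5
eef_pos: [619.9, 102.4, 91.6]
tcp_rot: [[-0.82, -0.573, -0.0], [-0.573, 0.82, -0.0], [0.0, -0.0, -1.0]]
force: [-0.2, -0.1, -1.1]
gripper_width: 15.6
gripper_force: 58.7
```

>>> servo_tool:
  xyz:
    - [0.014,0.0097,0]
    - [0.0,0.0,0]
    - [0,0,0]
  angular:
    - [0,0,0.01667]
    - [0,0,0]
    - [0,0,0]

```text
clock: 17.8
eef_pos: [621.3, 103.3, 91.6]
tcp_rot: [[-0.804, -0.594, 0.0], [-0.594, 0.804, -0.0], [-0.0, -0.0, -1.0]]
force: [0.4, -0.2, -1.2]
gripper_width: 15.2
gripper_force: 58.7
```

>>> servo_tool:
  xyz:
    - [0.0091,0.0068,0]
    - [0.0089,0.007,0]
    - [0,0,0]
    - [0,0,0]
  angular:
    - [0,0,0.01111]
    - [0,0,0.01111]
    - [0,0,0]
    - [0,0,0]

```text
clock: 18.2
eef_pos: [622.8, 104.4, 91.5]
tcp_rot: [[-0.783, -0.622, -0.001], [-0.622, 0.783, -0.001], [0.001, -0.0, -1.0]]
force: [-0.7, -1.4, -1.4]
gripper_width: 15.2
gripper_force: 58.8
```

>>> servo_tool:
  xyz:
    - [0.0089,0.0071,0]
    - [0,0,0]
    - [0,0,0]
  angular:
    - [0,0,0.01111]
    - [0,0,0]
    - [0,0,0]

```text
clock: 18.5
eef_pos: [623.5, 104.8, 91.6]
tcp_rot: [[-0.772, -0.635, -0.001], [-0.635, 0.772, -0.001], [0.002, -0.0, -1.0]]
force: [-2.2, -3.8, 1.0]
gripper_width: 15.3
gripper_force: 59.0
```

>>> servo_tool:
  xyz:
    - [0.0087,0.0073,0]
    - [0,0,0]
    - [0,0,0]
  angular:
    - [0,0,0.01111]
    - [0,0,0]
    - [0,0,0]

```text
clock: 18.8
eef_pos: [624.2, 105.1, 91.5]
tcp_rot: [[-0.761, -0.649, -0.001], [-0.649, 0.761, -0.002], [0.002, -0.001, -1.0]]
force: [-3.2, -5.1, 0.2]
gripper_width: 15.6
gripper_force: 59.1
```

>>> servo_tool:
  xyz:
    - [0.0086,0.0074,0]
    - [0,0,0]
    - [0,0,0]
  angular:
    - [0,0,0.01111]
    - [0,0,0]
    - [0,0,0]

```text
clock: 19.1
eef_pos: [625.1, 105.2, 91.5]
tcp_rot: [[-0.75, -0.661, -0.001], [-0.661, 0.75, -0.004], [0.003, -0.002, -1.0]]
force: [-2.4, -6.3, 0.9]
gripper_width: 15.2
gripper_force: 59.1
```

>>> servo_tool:
  xyz:
    - [0.002,0.004,0]
    - [0,0,0]
    - [0,0,0]
  angular:
    - [0,0,0]
    - [0,0,0]
    - [0,0,0]

```text
clock: 19.4
eef_pos: [625.1, 105.3, 91.6]
tcp_rot: [[-0.75, -0.661, -0.002], [-0.661, 0.75, -0.004], [0.004, -0.002, -1.0]]
force: [-4.5, -8.3, 1.5]
gripper_width: 15.3
gripper_force: 59.1
```

>>> servo_tool:
  xyz:
    - [0.002,0.004,0]
    - [0,0,0]
    - [0,0,0]
  angular:
    - [0,0,0]
    - [0,0,0]
    - [0,0,0]

```text
clock: 19.7
eef_pos: [625.2, 105.3, 91.6]
tcp_rot: [[-0.75, -0.661, -0.002], [-0.661, 0.75, -0.005], [0.005, -0.003, -1.0]]
force: [-3.5, -8.1, 2.5]
gripper_width: 15.5
gripper_force: 59.2
```

>>> servo_tool:
  xyz:
    - [0.001,0.003,0]
    - [0,0,0]
    - [0,0,0]
    - [0,0,0]
    - [0,0,0]
    - [0,0,0]
  angular:
    - [0,0,0]
    - [0,0,0]
    - [0,0,0]
    - [0,0,0]
    - [0,0,0]
    - [0,0,0]

```text
clock: 20.3
eef_pos: [625.1, 105.4, 91.6]
tcp_rot: [[-0.75, -0.661, -0.002], [-0.661, 0.75, -0.006], [0.005, -0.003, -1.0]]
force: [-4.3, -8.5, 2.9]
gripper_width: 15.2
gripper_force: 59.2
```

>>> servo_tool:
  xyz:
    - [0,0,0]
    - [0,0,0]
    - [0,0,0]
    - [0,0,0]
    - [0,0,0]
    - [0,0,0]
  angular:
    - [0,0,0]
    - [0,0,0]
    - [0,0,0]
    - [0,0,0]
    - [0,0,0]
    - [0,0,0]

```text
clock: 20.9
eef_pos: [625.1, 105.4, 91.6]
tcp_rot: [[-0.75, -0.661, -0.002], [-0.661, 0.75, -0.006], [0.005, -0.003, -1.0]]
force: [-5.0, -9.2, 2.4]
gripper_width: 15.4
gripper_force: 59.2
```

```bash
python3 - <<'E'
from h import *
F=[]
for i in range(8):
    arm.get_image("side");o=arm.observe();F.append(o["force"])
np.set_printoptions(precision=2,suppress=True);print(o["clock"],np.mean(F,0),np.std(F,0),o["moment"],o["eef_pos"])
E
```

```text
21.3 [-4.01 -8.9   1.91] [0.46 0.28 0.45] [-1.81  0.91  0.02] [625.15 105.41  91.6 ]
```

>>> servo_tool:
  xyz:
    - [-0.003,-0.006,0]
    - [-0.002,-0.005,0]
    - [-0.0086,-0.0074,0]
    - [-0.0087,-0.0073,-0.001]
    - [-0.0089,-0.0071,-0.001]
    - [0,0,0]
    - [0,0,0]
    - [0,0,0]
  angular:
    - [0,0,0]
    - [0,0,0]
    - [0,0,-0.01111]
    - [0,0,-0.01111]
    - [0,0,-0.01111]
    - [0,0,0]
    - [0,0,0]
    - [0,0,0]

```text
clock: 22.1
eef_pos: [623.3, 104.7, 91.5]
tcp_rot: [[-0.783, -0.622, 0.0], [-0.622, 0.783, -0.0], [-0.0, -0.0, -1.0]]
force: [-0.5, -2.7, -0.1]
gripper_width: 15.1
gripper_force: 58.9
```

>>> servo_tool:
  xyz:
    - [0,0,0]
    - [0,0,0]
    - [0,0,0]
    - [0,0,0]
    - [0,0,0]
    - [0,0,0]
    - [0,0,0]
  angular:
    - [0,0,0]
    - [0,0,0]
    - [0,0,0]
    - [0,0,0]
    - [0,0,0]
    - [0,0,0]
    - [0,0,0]
  fingers: 0.45

```text
clock: 22.8
eef_pos: [623.1, 104.7, 91.4]
tcp_rot: [[-0.783, -0.622, 0.0], [-0.622, 0.783, 0.0], [-0.0, 0.0, -1.0]]
force: [1.3, 0.3, -0.8]
gripper_width: 38.3
gripper_force: 0.0
```

>>> servo_tool:
  xyz:
    - [0,0,0.05]
    - [0,0,0.1]
    - [0,0,0.15]
    - [0,0,0.2]
    - [0,0,0.2]
    - [0,0,0.2]
    - [-0.2,-0.2,0.2]
    - [-0.3,-0.3,0]
    - [-0.3,-0.3,0]
    - [-0.3,-0.3,0]
    - [-0.3,-0.3,0]
    - [0,0,0]
    - [0,0,0]
  angular:
    - [0,0,0]
    - [0,0,0]
    - [0,0,0]
    - [0,0,0]
    - [0,0,0]
    - [0,0,0]
    - [0,0,0]
    - [0,0,0]
    - [0,0,0]
    - [0,0,0]
    - [0,0,0]
    - [0,0,0]
    - [0,0,0]

```text
clock: 24.1
eef_pos: [483.4, -36.0, 203.0]
tcp_rot: [[-0.784, -0.62, 0.003], [-0.62, 0.784, -0.0], [-0.002, -0.002, -1.0]]
force: [0.6, -0.5, -0.3]
gripper_width: 38.5
gripper_force: 0.0
```

```bash
python3 - <<'E'
from h import *
np.set_printoptions(precision=1,suppress=True)
o=arm.observe();print(o["clock"],o["eef_pos"],o["force"]);T=[]
for cam in("top","side"):
    im,d=arm.get_image(cam)
    for t in("pin_tip","neck","eye"): print(cam,t,[(np.round(r["confidence"],2),w(cam,r["xyz"])) for r in arm.pinpoint(cam,t) if w(cam,r["xyz"])[1]>0])
    x,y=[int(a) for a in pix(cam,[625,140,80])];T.append(cv2.resize(im[y-30:y+30,x-40:x+40],(400,300),interpolation=cv2.INTER_CUBIC))
cv2.imwrite("pics/c4.png",np.hstack(T))
E
```

```text
24.1 [483.4 -36.  203. ] [ 0.6 -0.5 -0.3]
top pin_tip [(np.float64(0.58), array([620.3, 209.4,  79.1]))]
top neck [(np.float64(0.51), array([648.6, 155.1,  76.9]))]
top eye [(np.float64(0.51), array([648.9, 162.3,  78.6])), (np.float64(0.34), array([583.6, 156.4,  58.4]))]
side pin_tip []
side neck [(np.float64(0.74), array([624.5, 105.3,  58.8])), (np.float64(0.51), array([646.1, 152. ,  80.6]))]
side eye [(np.float64(0.35), array([648.3, 160.5,  80. ]))]
```

View pics/c4.png

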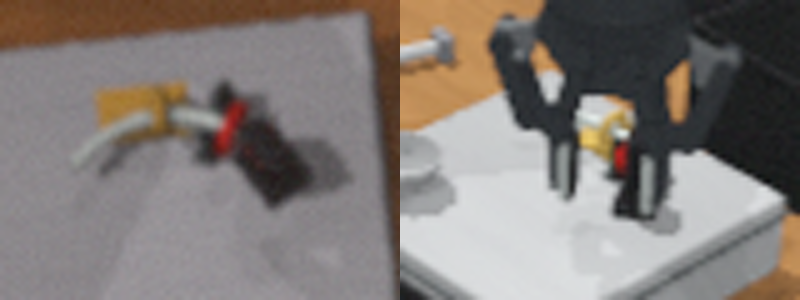

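The close-up shows the rod through the eye at (165,110), the red collar against the buffer at (230,128), and the handle standing upright at (270,165). The gripper is clear of everything.

```bash
python3 -c "
from rig import arm
print(arm.close_job())"
```

```text
the job is handed in; nothing more can be done
None
```

The job is handed in (no verdict returned): the black-handled pin lies upright on the lid, threaded through the eye. The collar was pressed on the buffer at about 10 N for over a second, then the pin was released with the gripper clear, about 24 s in.

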